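# Clamp the bored blank in the cam jig

## Robot

A 6-joint arm with a two-finger parallel gripper is mounted at the origin on the work surface. World frame = base frame: x ahead of the robot, y to its left, z up, the work surface at z = 0. Lengths are in m, angles in rad, forces in N, time in s.
With the tool pointing down it reaches from about 0.25 to 0.775 m from the base axis. Payload 4 kg.
Tool frame: the origin (TCP) lies at the very end of the fingers, on their centre line; the grasp point (between the pads) lies 19 mm behind it; z points along the fingers, y is the line along which they close (so a half turn about z gives the same grasp; the last joint's range is limited). The gripper opens to 94 mm and grips with 3 to 60 N. Pads are 16 mm wide; open, the fingers measure 119 mm over their backs; the gripper's body (75 mm by 177 mm) begins 78 mm behind the grasp point.
Start: joints at [1.177, 0.087, 1.371, -0, 1.684, -0.103], TCP at [0.158, 0.527, 0.175] pointing down, gripper open.
Joint ranges: [-3.1, 3.1], [-0.76, 2.03], [0.27, 2.55], [-1.08, 4.22], [0.17, 2.65], [-2.57, 2.57]. Speed limits (rad/s): [2.79, 2.79, 3.14, 3.14, 3.14, 3.14].

## Interface

Orientations are given as [roll, pitch, yaw] about the fixed x, y, z axes, in that order (R = Rz(yaw) Ry(pitch) Rx(roll)).
In Python, from bench import robot gives the robot as it stands. The module is installed in compiled form; this text tells all that it offers.
- The arm moves only by the tool move_arm, never from a script. Its argument "deltas" is one flat list of numbers, 7 for each row, row after row: the turn, a rotation vector about the tool's x, y, z in rad, then the shift along the tool's x, y, z in cm, then the closure, from -1 (fully open) to 1 (shut). A call has 1 to 8 rows; each row is the pose to reach, as a shift and turn from the pose commanded when the call began, along the tool's axes at that moment; what a row does not reach only later rows make up. A row lasts 1/10 s, in which the tool goes at most 50 mm and 8.59 degrees, less where a joint would pass 70% of its speed; a pose out of reach is approached as far as the arm can. A call with a gripper value outside its range is refused whole. The fingers move at their own pace and stop on an object; the grip force is fixed at half the most. Time passes only in rows, so rows that repeat a pose let the fingers close. It gives the time, the measured TCP pose, the force, the opening and the grip force at its end, in the units of the state.
- robot.get_obs(): the state, without advancing time (a new reading comes with each control period).
- robot.snapshot(name): name is "side" or "top" or "wrist"; returns a dict with "image" (400x640x3 uint8, red, green, blue), "depth" (400x640 float32, m along the optical axis (not along the pixel's ray), 0 where there is no reading), "fov_y" (degrees; the focal length in pixels is half the picture's height over the tangent of half this angle, whatever the lens; pixels are square), "cx", "cy" (the principal point, pixels), "D" ([k1, k2, p1, p2, k3] as OpenCV has them; the pictures are not rectified), "origin" and "orientation" of the camera in the world; the wrist camera has in their place "T_tool_cam" (4x4, takes a point from camera to tool coordinates, whose origin is the TCP and whose axes are the flange's). Camera axes: x right, y up, looking along -z (the intrinsics and any distortion apply to the point x, -y, -z); pixel columns grow to the right and rows downward; lengths in m; the calibration is good to about 2 mm. A picture is of the moment at which its call begins: read the wrist's pose just before it.
- robot.close_job(): hands the job in; it is judged then, once.
The state is a dict: "time": time; "joint_positions": joint angles; "qvel": joint speeds; "joint_torque": joint torques, N m; "tool_pos": TCP position; "ee_rot": TCP orientation; "wrist_force": force on the tool from outside, world axes, zero at the start; "wrist_torque": the same for the moment, N m; "width": finger opening in m; "finger_force": force on a finger pad.
Only numpy, scipy, OpenCV 4.12 (cv2) and the standard library are available. Lean on these libraries where they do the work, as an engineer would, in place of code of your own. Each camera call takes 0.05 s, during which the arm holds its last target. There are 200 camera calls.

## Task

Take the bored wooden blank out of the rack, set it down upright on the open bench top and let go, take it again by its two ends and stand it in the clamping jig, centred between the fence and the sprung pad with its ends free. Then swing the jig's lever until the high point of the cam bears squarely on the sprung follower, so that the lever points straight back away from the fence and the blank is held tight, and let go. Leave the other two pieces in the rack and do not disturb the try square.

Things in the scene. Friction and masses are not known exactly. Their poses are not given: they have to be found in the camera images.
- blank_center (a point): Centre (half-way up) of the bored blank: an upright pine block 58 mm long (its x), 38 wide (its y), 44 high, about 60 g, with a 20 mm hole 20 mm deep in the middle of its top; the only piece with a hole. It starts in any of the rack's three bays on the 8 mm floor, length along the row, ends 3 mm from the partitions, long sides free.
- blank: The same blank; origin at the centre of its underside, 22 mm below point blank_center, same axes.
- spare_center (a point): Centre of the plain pine block in the rack (58 x 38 x 30 mm, no hole). Stays there.
- stub_center (a point): Centre of the round pine stub in the rack (38 mm diameter, 44 mm high). Stays there.
- rack: Fixed plywood rack of three bays in a row. Origin at the centre of its underside on the bench; x along the row, bay centres at x = -68, 0 and +68 mm. Floor 210 x 70 mm, 8 mm thick; four upright partitions 6 mm thick, 44 mm deep (along y), tops 54 mm above the bench. No side walls.
- jig: Fixed wooden cam-clamp jig. Origin on the bench under the clamped blank's centre; x along the fence, y to the fence, z up. Base board 150 mm (x), from y = -188 to +57 mm, top 15 mm above the bench. Fence 90 mm long, clamping face at y = +19 mm, top 60 mm above the bench. Towards -y follow the sprung pad, the follower in its guide (top 49 mm above the bench) and the cam.
- nest (a point): Point on the base board's top where the clamped blank's underside centre belongs (jig x = y = 0, 15 mm above the bench); axes as the jig. The blank stands here with its length along x; no stops at its ends. With the lever swung out as at the start, the space from pad to fence is 47 mm, its middle 4.5 mm from here towards the pad; closing pushes the blank to the fence.
- pad: Sprung pad that presses the blank: 44 mm long (x), 10 mm thick, 19 to 55 mm above the bench, on two springs (1500 N/m) on the sliding follower; axes as the jig. Face at y = -15 mm from this origin. With no blank the origin lies on the jig's at cam angle 0, and 13 mm towards -y of it at angles above 1.2. Clamped, the blank pushes it back 4 mm: about 6 N.
- cam (a joint): Angle of the cam, a 60 mm disc with one rounded lobe (high point 43 mm from the pivot) and a lever fixed on it, on a vertical pivot at jig y = -131 mm. 0: high point (small dark pin) squarely on the follower, lever along the jig's -y. Positive is counter-clockwise from above: lever towards jig +x, pad drawn back. Starts at 1.5 to 2.1; close clockwise to 0. Stops at -0.5 and 2.4. Stays where left; up to 6 N at the knob.
- pivot (a point): Point on the cam's pivot axis, 55 mm above the bench.
- knob (a point): Centre of the upright round wooden knob near the lever's end: 22 mm diameter, from 55 to 98 mm above the bench (this point at 76.5 mm), 80 mm from the pivot axis. The lever's top is 55 mm above the bench.
- square: Try square lying loose on the bench: 24 x 115 x 16 mm aluminium stock (origin at the centre of its underside) with a 200 mm steel blade along its x. Leave it alone.
Not all that is in view belongs to the job. What is shaped like the blank but grey is not meant.

How it is judged:
By the outcome, as a careful person would: the job done as asked, in the order asked, and still so for the second after the job is handed in, with the robot touching nothing.
It also fails if it takes over 72 s, if anything falls off the work surface, if the arm or the gripper's body presses on something with over 40 N, if the wrist force passes 120 N, or if a joint passes its speed limit or range.

## Working session

There is one attempt and no reset: what is moved stays moved. The work goes in short steps, Python scripts to look and compute and a tool call to move; the robot and the scene stay as the last step left them, time stands still between calls to the robot, and variables do not carry over. Pictures are saved under pics/ and viewed, at most 10 in all, crops included, and the job is handed in when it is done.

Besides the shell and the picture viewer there is one more tool, called after ">>>" by a JSON object that holds its "name" and its "arguments", one argument or row to a line. move_arm: Moves the arm, as the interface text tells. Its arguments: {"type":"object","properties":{"deltas":{"type":"array","items":{"type":"number"}}},"required":["deltas"]}

```bash
mkdir -p pics
cat > h.py <<'E'
import numpy as np, cv2
from scipy.spatial.transform import Rotation as R
from bench import robot
def snap(n):
    o=robot.get_obs(); s=robot.snapshot(n)
    f=200/np.tan(np.radians(s["fov_y"])/2)
    s["K"]=np.array([[f,0,s["cx"]],[0,f,s["cy"]],[0,0,1]])
    if n=="wrist":
        T=np.eye(4);T[:3,:3]=rot(o["ee_rot"]);T[:3,3]=o["tool_pos"]
        s["T"]=T@np.array(s["T_tool_cam"])
    else:
        T=np.eye(4);T[:3,:3]=rot(s["orientation"]);T[:3,3]=s["origin"];s["T"]=T
    return s
def rot(e):
    e=np.array(e)
    return e if e.shape==(3,3) else R.from_euler("xyz",e).as_matrix()
def rays(s,px):
    p=cv2.undistortPoints(np.array(px,float).reshape(-1,1,2),s["K"],np.array(s["D"],float)).reshape(-1,2)
    return np.c_[p[:,0],-p[:,1],-np.ones(len(p))]
def onplane(s,px,z):
    d=rays(s,px)@s["T"][:3,:3].T; o=s["T"][:3,3]
    return o+d*((z-o[2])/d[:,2])[:,None]
def bydepth(s,px):
    c=rays(s,px); D=np.array([s["depth"][int(v),int(u)] for u,v in px])
    return (c*D[:,None])@s["T"][:3,:3].T+s["T"][:3,3]
def save(s,name,crop=None,k=1):
    im=cv2.cvtColor(s["image"],cv2.COLOR_RGB2BGR)
    if crop: x0,y0,x1,y1=crop; im=im[y0:y1,x0:x1]
    cv2.imwrite("pics/"+name,cv2.resize(im,None,fx=k,fy=k,interpolation=cv2.INTER_CUBIC))
E
python3 - <<'E'
from h import *
import pickle
o=robot.get_obs(); print({k:np.round(v,3) for k,v in o.items()})
for n in("top","side"):
    s=snap(n); pickle.dump(s,open(n+".pkl","wb")); save(s,n+"0.png",k=1.25); print(n,s["T"].round(3),s["fov_y"],s["D"])
E
```

```text
{'time': np.float64(0.0), 'joint_positions': array([ 1.177,  0.088,  1.372, -0.   ,  1.684, -0.103]), 'qvel': array([ 0.   , -0.   , -0.002,  0.   , -0.   ,  0.001]), 'joint_torque': array([-1.0000e-03, -3.4019e+01, -3.0243e+01,  7.2000e-02,  3.3000e-02,
       -0.0000e+00]), 'tool_pos': array([0.157, 0.526, 0.174]), 'ee_rot': array([-3.139, -0.   ,  2.851]), 'wrist_force': array([-0.902, -0.292, -0.186]), 'wrist_torque': array([-0.025,  0.053, -0.011]), 'finger_force': np.float64(0.0), 'width': np.float64(0.094)}
top [[ 0.002  0.984 -0.178  0.379]
 [-1.    -0.    -0.014  0.079]
 [-0.013  0.178  0.984  1.248]
 [ 0.     0.     0.     1.   ]] 46.97293743807658 [0.04452801 0.         0.         0.         0.        ]
side [[-0.994  0.049 -0.094  0.448]
 [-0.105 -0.562  0.821  1.205]
 [-0.012  0.826  0.564  0.849]
 [ 0.     0.     0.     1.   ]] 45.16517540606165 [-0.03761909  0.          0.          0.          0.        ]
```

View pics/top0.png

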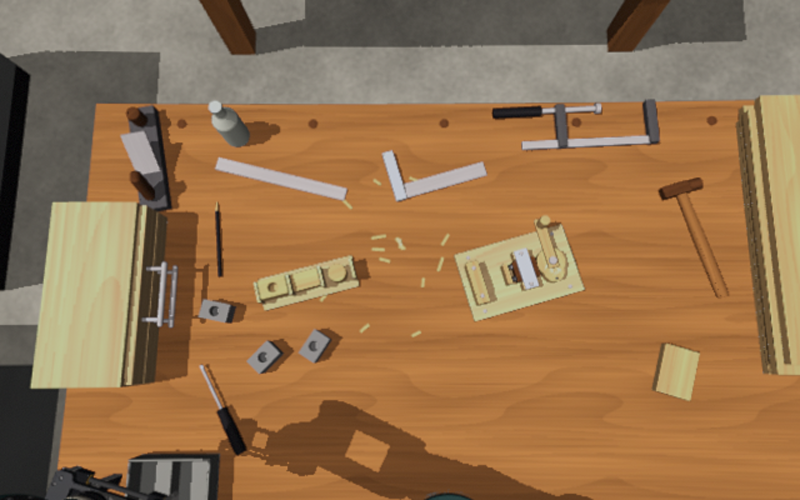

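View pics/side0.png

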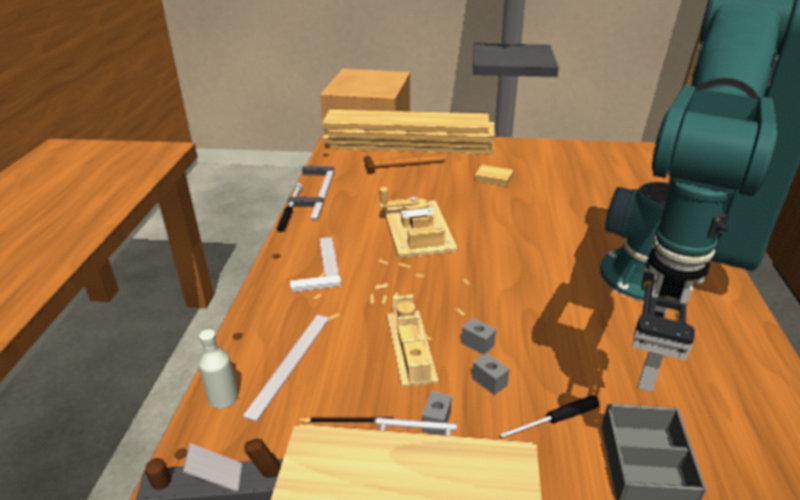

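Top view (800 px scale): the rack is at (306,282), with a block with a hole in its left bay (271,288), the plain block at (304,280) and the round stub at (337,271). Three grey bored blocks lie at (216,310), (264,356) and (316,346); they are grey, so not meant. The jig is at (520,270), with its fence on the left and the knob at (545,222). The pine block at (271,288) fits the description, and I'll confirm it in a crop.

Run:
```python
from h import *
import pickle
s=pickle.load(open("top.pkl","rb"))
im=cv2.cvtColor(s["image"],cv2.COLOR_RGB2BGR)
a=cv2.resize(im[195:255,195:295],None,fx=7.5,fy=7.5,interpolation=cv2.INTER_CUBIC)[:300]
a=cv2.resize(im[200:250,195:295],None,fx=6,fy=6,interpolation=cv2.INTER_CUBIC)
b=cv2.resize(im[165:265,355:475],None,fx=3,fy=3,interpolation=cv2.INTER_CUBIC)
b=np.pad(b,((0,0),(0,240),(0,0)))
cv2.imwrite("pics/crop1.png",np.vstack([a,b]))
hsv=cv2.cvtColor(s["image"],cv2.COLOR_RGB2HSV)
m=((hsv[...,0]>=17)&(hsv[...,0]<=32)&(hsv[...,2]>110)).astype(np.uint8)
n,l,st,c=cv2.connectedComponentsWithStats(m)
for i in range(1,n):
    if st[i,4]>150:
        pts=np.argwhere(l==i)[:,::-1].astype(np.float32); r=cv2.minAreaRect(pts); box=cv2.boxPoints(r)
        print(st[i],c[i].round(1),box.round(1).tolist(),onplane(s,box,0.01).round(3).tolist())
P=bydepth(s,[(217,230),(243,224),(269,217),(435,178),(442,208),(384,227)]); print(P.round(3))
```

```text
[    0     0   640   300 37518] [377.2  69.1] [[0.0, 299.0], [0.0, 0.0], [639.0, 0.0], [639.0, 299.0]] [[0.342, 0.928, 0.01], [1.195, 1.029, 0.01], [1.183, -0.811, 0.01], [0.347, -0.718, 0.01]]
[193   0  51  23 898] [218.8   8.9] [[193.0, 0.0], [243.0, 0.0], [243.0, 22.0], [193.0, 22.0]] [[1.202, 0.473, 0.01], [1.202, 0.326, 0.01], [1.132, 0.324, 0.01], [1.132, 0.47, 0.01]]
[    0   161   110   150 11372] [ 63.2 237. ] [[-6.300000190734863, 307.29998779296875], [6.900000095367432, 152.5], [109.30000305175781, 161.1999969482422], [96.0999984741211, 316.1000061035156]] [[0.321, 0.941, 0.01], [0.737, 0.961, 0.01], [0.713, 0.681, 0.01], [0.297, 0.678, 0.01]]
[100 164  18 144 902] [108.2 236.7] [[98.69999694824219, 306.8999938964844], [111.0999984741211, 163.5], [117.80000305175781, 164.10000610351562], [105.30000305175781, 307.5]] [[0.32, 0.674, 0.01], [0.706, 0.675, 0.01], [0.705, 0.657, 0.01], [0.319, 0.657, 0.01]]
[ 363  172  105   85 4590] [414.  217.2] [[359.5, 195.5], [447.3999938964844, 167.8000030517578], [467.5, 231.5], [379.70001220703125, 259.29998779296875]] [[0.616, -0.011, 
[... 262 characters left out ...]
38, 0.42, 0.01], [0.595, 0.205, 0.01], [0.513, 0.183, 0.01], [0.458, 0.395, 0.01]]
[ 524  275   36   46 1170] [541.6 297.1] [[522.7999877929688, 314.6000061035156], [531.2000122070312, 274.20001220703125], [560.0, 280.1000061035156], [551.7000122070312, 320.6000061035156]] [[0.304, -0.426, 0.01], [0.407, -0.455, 0.01], [0.392, -0.527, 0.01], [0.29, -0.497, 0.01]]
[104 367  64  33 812] [146.5 381.6] [[104.0, 367.0], [167.0, 367.0], [167.0, 399.0], [104.0, 399.0]] [[0.172, 0.646, 0.01], [0.171, 0.487, 0.01], [0.095, 0.481, 0.01], [0.096, 0.638, 0.01]]
[[ 0.519  0.37   0.033]
 [ 0.534  0.301  0.038]
 [ 0.551  0.231  0.052]
 [ 0.645 -0.197  0.098]
 [ 0.573 -0.22   0.064]
 [ 0.524 -0.069  0.06 ]]
```

View pics/crop1.png

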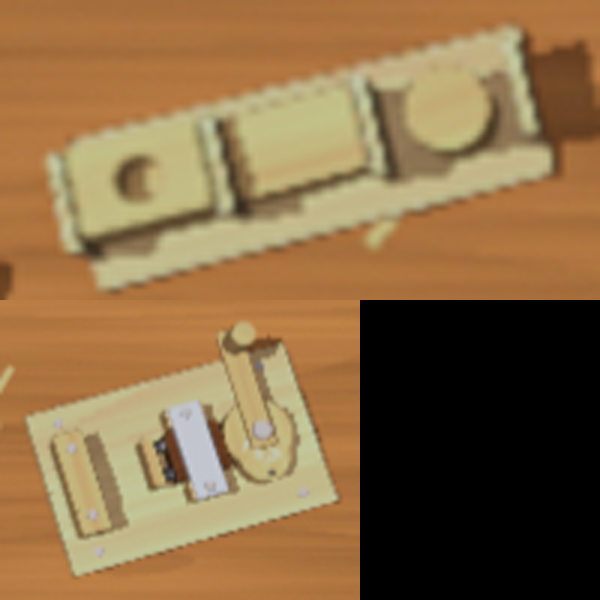

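The crop confirms it: the bored pine blank is in the left bay, with the hole at crop (140,178), i.e. px (218.3,229.7). The hole floor reads z=33 mm against an expected 32. I'll compute the first poses.

```bash
cat >> h.py <<'E'
def delta(pos,yaw,o=None,near=True):
    o=o or robot.get_obs(); R0=rot(o["ee_rot"]); Rt=R.from_euler("xyz",[np.pi,0,yaw]).as_matrix()
    rv=R.from_matrix(R0.T@Rt).as_rotvec(); sh=R0.T@(np.array(pos)-o["tool_pos"])*100
    print("rot",rv.round(3),"shift_cm",sh.round(2)); return rv,sh
E
python3 - <<'E'
from h import *
import pickle
s=pickle.load(open("top.pkl","rb"))
cr=lambda p:[(195+x/6-.4,200+y/6-.4) for x,y in p]
print(onplane(s,cr([(140,178),(65,152),(205,128),(220,207),(82,240)]),.052).round(4))
cj=lambda p:[(355+x/3-.3,165+(y-300)/3-.3) for x,y in p]
print("base",onplane(s,cj([(27,415),(285,343),(338,497),(76,575)]),.015).round(4))
print("pivot,knobtop",onplane(s,cj([(262,430)]),.06).round(4),onplane(s,cj([(244,334)]),.098).round(4))
print("spot",onplane(s,[(320,242)],0))
delta([.515,.365,.175],np.radians(104.5))
E
```

```text
[[0.5183 0.3632 0.052 ]
 [0.5297 0.3964 0.052 ]
 [0.5403 0.3358 0.052 ]
 [0.5057 0.3279 0.052 ]
 [0.4914 0.3871 0.052 ]]
base [[ 0.5944 -0.0215  0.015 ]
 [ 0.6608 -0.2562  0.015 ]
 [ 0.5205 -0.2961  0.015 ]
 [ 0.4506 -0.0626  0.015 ]]
pivot,knobtop [[ 0.5734 -0.2206  0.06  ]] [[ 0.6498 -0.1995  0.098 ]]
spot [[0.48979511 0.09711918 0.        ]]
rot [-2.000e-03  1.000e-03  1.027e+00] shift_cm [-38.88  -5.21  -0.12]
```

>>> {"name": "move_arm", "arguments": {
  "deltas": [0,0,1.03,-39,-5.2,0,-1,0,0,1.03,-39,-5.2,0,-1,0,0,1.03,-39,-5.2,0,-1,0,0,1.03,-39,-5.2,0,-1,0,0,1.03,-39,-5.2,0,-1,0,0,1.03,-39,-5.2,0,-1,0,0,1.03,-39,-5.2,0,-1,0,0,1.03,-39,-5.2,0,-1]
}}

```text
time: 0.9
tool_pos: [0.5183, 0.3636, 0.1739]
ee_rot: [-3.141, 0.0, 1.818]
wrist_force: [0.5, 1.0, 0.5]
width: 0.0939
finger_force: 0.0
```

Run:
```python
from h import *
import pickle
o=robot.get_obs(); print(o["tool_pos"].round(4),np.degrees(o["ee_rot"]).round(2),o["qvel"].round(2))
s=snap("wrist"); pickle.dump((s,o),open("w1.pkl","wb")); save(s,"w1.png"); print(np.array(s["T_tool_cam"]).round(3))
```

```text
[0.5183 0.3636 0.1739] [-1.7994e+02  2.0000e-02  1.0414e+02] [-0.57  0.48 -0.59  0.01  0.11 -0.64]
[[ 0.     0.966  0.257  0.075]
 [ 1.    -0.    -0.    -0.   ]
 [-0.     0.257 -0.966 -0.209]
 [ 0.     0.     0.     1.   ]]
```

View pics/w1.png

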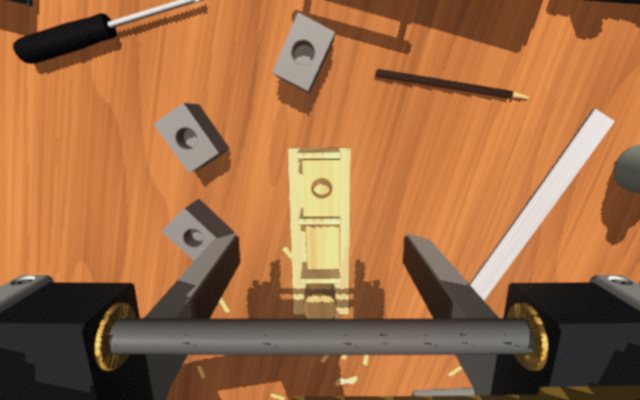

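The wrist view shows the rack in the middle, with the blank's hole at (321,188), its edges at x≈304–341, and partitions at y≈153 and 221. The grey bored blocks are off to the left.

Run:
```python
from h import *
import time
o=robot.get_obs(); print(o["tool_pos"].round(4),np.degrees(o["ee_rot"]).round(2),o["qvel"].round(3))
s=snap("wrist"); save(s,"w2.png",(270,130,370,330),3)
o=robot.get_obs(); print(o["tool_pos"].round(4),np.degrees(o["ee_rot"]).round(2),o["qvel"].round(3))
hsv=cv2.cvtColor(s["image"],cv2.COLOR_RGB2HSV)
m=((hsv[...,0]>=19)&(hsv[...,0]<=34)).astype(np.uint8); m[:, :270]=0;m[:,370:]=0;m[260:]=0
n,l,st,c=cv2.connectedComponentsWithStats(m); i=1+np.argmax(st[1:,4])
pts=np.argwhere(l==i)[:,::-1].astype(np.float32)
w=onplane(s,pts,.03); 
box=cv2.boxPoints(cv2.minAreaRect(pts)); print(st[i],box.round(1).tolist()); print(onplane(s,box,.008).round(4))
# hole: dark blob inside
g=cv2.cvtColor(s["image"],cv2.COLOR_RGB2GRAY)
cc=cv2.HoughCircles(cv2.resize(g[150:230,290:355],None,fx=4,fy=4,interpolation=cv2.INTER_CUBIC),cv2.HOUGH_GRADIENT,1,60,param1=80,param2=15,minRadius=25,maxRadius=60)
if cc is not None:
    px=[(290+x/4-.4,150+y/4-.4) for x,y,r in cc[0]]; print(px,cc[0][:,2]/4,onplane(s,px,.052).round(4))
import pickle; pickle.dump(s,open("w2.pkl","wb"))
```

```text
[0.5241 0.3596 0.1727] [179.89   0.28 103.87] [ 0.056 -0.04   0.086  0.03   0.043  0.091]
[0.5206 0.3616 0.1725] [-1.7992e+02  1.4000e-01  1.0394e+02] [ 0.071 -0.043  0.043  0.062  0.034  0.031]
[ 278  142   68  118 6800] [[278.0, 142.0], [345.0, 142.0], [345.0, 259.0], [278.0, 259.0]]
[[0.4677 0.3917 0.008 ]
 [0.5393 0.4093 0.008 ]
 [0.5754 0.2743 0.008 ]
 [0.4967 0.2549 0.008 ]]
[(np.float32(316.225), np.float32(182.225)), (np.float32(302.975), np.float32(163.475))] [10.325  9.4  ] [[0.5176 0.3667 0.052 ]
 [0.5004 0.3819 0.052 ]]
```

View pics/w2.png

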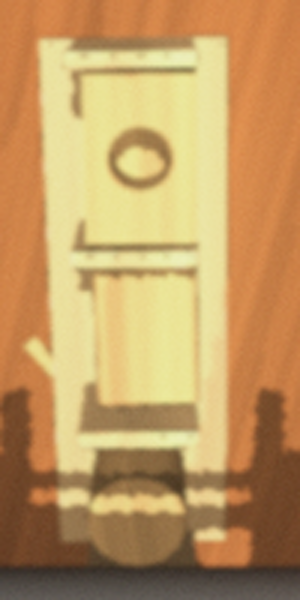

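Crop of the wrist view: the hole is at crop (140,158), the blank's sides at x≈83 and 197, the rack floor's left edge runs from (38,38) to (62,540), and its right edge is at x≈227.

Run:
```python
from h import *
import pickle
s=pickle.load(open("w2.pkl","rb"))
c=lambda p:[(270+x/3,130+y/3) for x,y in p]
for z,p in((.008,[(38,38),(58,450),(227,38),(228,450)]),(.052,[(83,74),(83,243),(197,74),(198,243),(140,158)]),(.054,[(67,68),(196,68),(72,253),(198,266)])):
    w=onplane(s,c(p),z); print(w.round(4).tolist())
    for a,b in((0,1),(2,3)):
        d=w[b]-w[a]; print(np.degrees(np.arctan2(d[1],d[0])).round(1))
o=robot.get_obs(); print(o["tool_pos"].round(4),np.degrees(o["ee_rot"]).round(2))
delta([.518,.365,.10],np.radians(104.5))
```

```text
[[0.4728, 0.3922, 0.008], [0.516, 0.2307, 0.008], [0.5402, 0.4088, 0.008], [0.5839, 0.2474, 0.008]]
-75.0
-74.9
[[0.4934, 0.3891, 0.052], [0.5062, 0.333, 0.052], [0.5296, 0.3981, 0.052], [0.5444, 0.3424, 0.052], [0.5181, 0.3664, 0.052]]
-77.2
-75.1
[[0.488, 0.39, 0.054], [0.5287, 0.4001, 0.054], [0.5034, 0.3292, 0.054], [0.5462, 0.335, 0.054]]
13.9
7.7
[0.5206 0.3616 0.1725] [-1.7992e+02  1.4000e-01  1.0394e+02]
rot [-0.001  0.002 -0.01 ] shift_cm [ 0.41 -0.16  7.25]
```

>>> {"name": "move_arm", "arguments": {
  "deltas": [0,0,-0.012,0,0.13,4,-1,0,0,-0.012,0,0.13,8,-1,0,0,-0.012,0,0.13,11,-1,0,0,-0.012,0,0.13,13.5,-1,0,0,-0.012,0,0.13,15,-1,0,0,-0.012,0,0.13,15.5,-1,0,0,-0.012,0,0.13,15.5,-1,0,0,-0.012,0,0.13,15.5,-1]
}}

```text
time: 1.8
tool_pos: [0.5186, 0.3664, 0.0216]
ee_rot: [3.139, -0.001, 1.833]
wrist_force: [-0.8, -0.2, 1.5]
width: 0.0942
finger_force: 0.0
```

>>> {"name": "move_arm", "arguments": {
  "deltas": [0,0,0,0,0,0,-1,0,0,0,0,0,0,-1,0,0,0,0,0,0,1,0,0,0,0,0,0,1,0,0,0,0,0,0,1,0,0,0,0,0,0,1,0,0,0,0,0,0,1,0,0,0,0,0,0,1]
}}

```text
time: 2.6
tool_pos: [0.5177, 0.3656, 0.0198]
ee_rot: [-3.142, -0.0, 1.833]
wrist_force: [0.9, 0.3, 0.2]
width: 0.0495
finger_force: 0.0
```

>>> {"name": "move_arm", "arguments": {
  "deltas": [0,0,0,0,0,0,1,0,0,0,0,0,0,1,0,0,0,0,0,0,1,0,0,0,0,0,0,1,0,0,0,0,0,0,1,0,0,0,0,0,0,1]
}}

```text
time: 3.2
tool_pos: [0.5177, 0.3656, 0.0198]
ee_rot: [3.142, -0.0, 1.833]
wrist_force: [0.0, 1.2, -1.0]
width: 0.0364
finger_force: 30.0
```

>>> {"name": "move_arm", "arguments": {
  "deltas": [0,0,0,0,0,-2,1,0,0,0,0,0,-5,1,0,0,0,0,0,-8,1,0,0,0,0,0,-10,1,0,0,0,-4,-1.5,-10,1,0,0,0,-8,-3,-10,1,0,0,0,-12,-4.6,-10,1,0,0,0,-16,-6.1,-10,1]
}}

```text
time: 4.0
tool_pos: [0.4995, 0.1938, 0.1197]
ee_rot: [-3.141, 0.0, 1.833]
wrist_force: [0.5, -1.4, 0.8]
width: 0.0367
finger_force: 30.0
```

>>> {"name": "move_arm", "arguments": {
  "deltas": [0,0,0,-4,-1.5,0,1,0,0,0,-7,-2.8,0,1,0,0,0,-9,-3.5,0,1,0,0,0,-9,-3.5,3,1,0,0,0,-9,-3.5,6,1,0,0,0,-9,-3.5,8,1,0,0,0,-9,-3.5,8,1,0,0,0,-9,-3.5,8,1]
}}

```text
time: 4.8
tool_pos: [0.4896, 0.0993, 0.04]
ee_rot: [-3.141, -0.0, 1.833]
wrist_force: [-0.6, -0.5, -1.4]
width: 0.0365
finger_force: 30.0
```

>>> {"name": "move_arm", "arguments": {
  "deltas": [0,0,0,0,0,0,1,0,0,0,0,0,0,1,0,0,0,0,0,0,1,0,0,0,0,0,0,1]
}}

```text
time: 5.2
tool_pos: [0.4902, 0.0994, 0.0405]
ee_rot: [3.14, 0.0, 1.833]
wrist_force: [-0.7, -0.1, -0.7]
width: 0.0365
finger_force: 30.0
```

Run:
```python
from h import *
o=robot.get_obs(); print(o["tool_pos"].round(4),o["ee_rot"].round(4),o["qvel"].round(3),o["width"])
s=snap("side"); save(s,"s2.png",(230,120,460,340),2.6)
```

```text
[0.4902 0.0994 0.0405] [3.1402e+00 2.0000e-04 1.8329e+00] [ 0.001  0.004  0.005  0.     0.001 -0.001] 0.03651484682197623
```

View pics/s2.png

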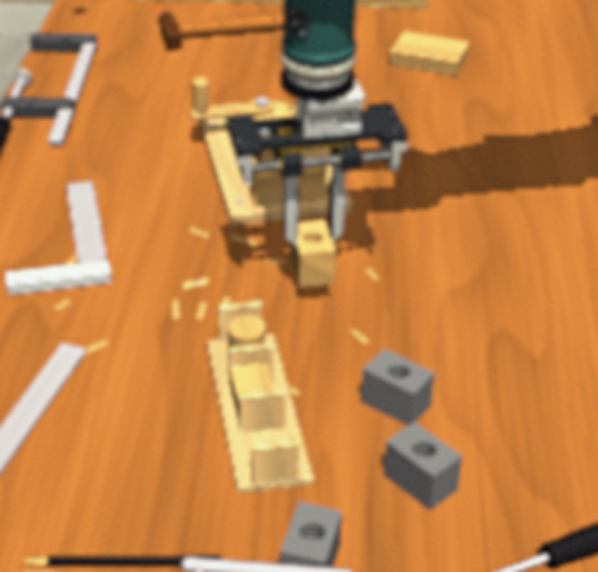

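The side view shows the blank held upright and level over clear bench, around crop (315,260). The spare block and stub are still in the rack. I'll lower it and release.

>>> {"name": "move_arm", "arguments": {
  "deltas": [0,0,0,0,0,1,1,0,0,0,0,0,2,1,0,0,0,0,0,2.4,1,0,0,0,0,0,2.6,1,0,0,0,0,0,2.7,1,0,0,0,0,0,2.8,1,0,0,0,0,0,2.85,1,0,0,0,0,0,2.85,1]
}}

```text
time: 6.05
tool_pos: [0.49, 0.0993, 0.0117]
ee_rot: [3.141, 0.0, 1.833]
wrist_force: [0.2, -0.2, 0.1]
width: 0.0368
finger_force: 30.0
```

>>> {"name": "move_arm", "arguments": {
  "deltas": [0,0,0,0,0,0.05,1,0,0,0,0,0,0.1,1,0,0,0,0,0,0.1,1]
}}

```text
time: 6.35
tool_pos: [0.4902, 0.0993, 0.0115]
ee_rot: [3.14, 0.0, 1.833]
wrist_force: [-1.7, 0.0, 5.1]
width: 0.0367
finger_force: 30.0
```

>>> {"name": "move_arm", "arguments": {
  "deltas": [0,0,0,0,0,0,-1,0,0,0,0,0,0,-1,0,0,0,0,0,0,-1,0,0,0,0,0,0,-1,0,0,0,0,0,0,-1,0,0,0,0,0,0,-1,0,0,0,0,0,0,-1,0,0,0,0,0,0,-1]
}}

```text
time: 7.15
tool_pos: [0.4897, 0.0993, 0.0103]
ee_rot: [3.142, -0.0, 1.833]
wrist_force: [-0.5, -0.2, -1.3]
width: 0.0934
finger_force: 0.0
```

>>> {"name": "move_arm", "arguments": {
  "deltas": [0,0,0,0,0,-1,-1,0,0,0,0,0,-3,-1,0,0,0,0,0,-6,-1,0,0,0,0,0,-9,-1,0,0,-0.15,0,0,-10,-1,0,0,-0.3,0,0,-10,-1,0,0,-0.45,0,0,-10,-1,0,0,-0.6,0,0,-10,-1]
}}

```text
time: 7.95
tool_pos: [0.4901, 0.0993, 0.1115]
ee_rot: [3.14, 0.001, 2.439]
wrist_force: [0.4, -0.2, 0.2]
width: 0.0938
finger_force: 0.0
```

>>> {"name": "move_arm", "arguments": {
  "deltas": [0,0,-0.15,0,0,0,-1,0,0,-0.3,0,0,0,-1,0,0,-0.45,0,0,0,-1,0,0,-0.6,0,0,0,-1,0,0,-0.75,0,0,0,-1,0,0,-0.9,0,0,0,-1,0,0,-0.97,0,0,0,-1,0,0,-0.97,0,0,0,-1]
}}

```text
time: 8.75
tool_pos: [0.4899, 0.0993, 0.1111]
ee_rot: [-3.141, 0.001, -2.881]
wrist_force: [0.5, 0.2, 1.4]
width: 0.0938
finger_force: 0.0
```

>>> {"name": "move_arm", "arguments": {
  "deltas": [0,0,0,0,0,0,-1,0,0,0,0,0,0,-1,0,0,0,0,0,0,-1,0,0,0,0,0,0,-1]
}}

```text
time: 9.15
tool_pos: [0.4897, 0.0993, 0.1103]
ee_rot: [3.141, 0.0, -2.881]
wrist_force: [-0.2, 0.9, -0.2]
width: 0.0939
finger_force: 0.0
```

Run:
```python
from h import *
import pickle
o=robot.get_obs(); print(o["tool_pos"].round(4),o["ee_rot"].round(4),o["qvel"].round(3),o["width"])
s=snap("top"); t=snap("wrist"); pickle.dump(t,open("w3.pkl","wb"))
a=cv2.resize(s["image"][190:290,260:380],None,fx=3,fy=3,interpolation=cv2.INTER_CUBIC)
b=cv2.resize(t["image"],(480,300)); a=a[:,:320]
cv2.imwrite("pics/p3.png",cv2.cvtColor(np.hstack([a,b]),cv2.COLOR_RGB2BGR))
```

```text
[0.4897 0.0993 0.1103] [ 3.1415e+00  1.0000e-04 -2.8808e+00] [-0.001  0.001 -0.     0.001 -0.001 -0.002] 0.09386356932612896
```

View pics/p3.png

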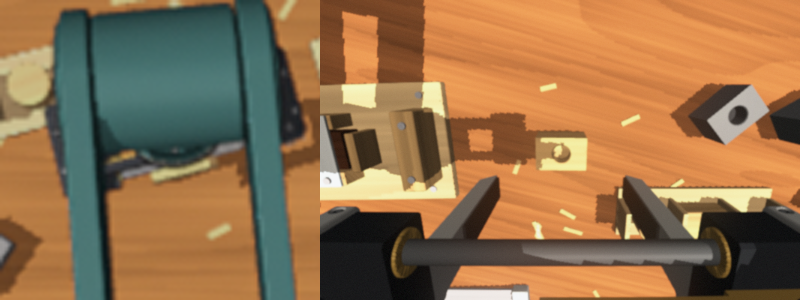

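The wrist pane on the right shows the blank upright and released, with its hole at about (562,153) in the pane. The fingers straddle its length and nothing else is near them.

Run:
```python
from h import *
import pickle
s=pickle.load(open("w3.pkl","rb"))
hsv=cv2.cvtColor(s["image"],cv2.COLOR_RGB2HSV)
print(onplane(s,[(322.7,204)],.044).round(4))
m=((hsv[...,0]>=19)&(hsv[...,0]<=34)&(hsv[...,2]>150)).astype(np.uint8); m[:, :270]=0;m[:,370:]=0;m[240:]=0;m[:160]=0
m=cv2.morphologyEx(m,cv2.MORPH_OPEN,np.ones((3,3)))
n,l,st,c=cv2.connectedComponentsWithStats(m); i=1+np.argmax(st[1:,4])
b=cv2.boxPoints(cv2.minAreaRect(np.argwhere(l==i)[:,::-1].astype(np.float32)))
w=onplane(s,b,.044); print(st[i],w.round(4).tolist(),w.mean(0)); 
T=s["T"]; print("jig px base corners for ref")
```

```text
[[0.4883 0.1004 0.044 ]]
[ 293  183   64   45 2065] [[0.4771, 0.0717, 0.044], [0.4635, 0.1227, 0.044], [0.5008, 0.1337, 0.044], [0.5149, 0.0809, 0.044]] [0.48907464 0.10222901 0.044     ]
jig px base corners for ref
```

>>> {"name": "move_arm", "arguments": {
  "deltas": [0,0,0,0,0,3,-1,0,0,0,0,0,6,-1,0,0,0,0,0,8,-1,0,0,0,0,0,9.2,-1,0,0,0,0,0,9.8,-1,0,0,0,0,0,9.8,-1,0,0,0,0,0,9.8,-1,0,0,0,0,0,9.8,-1]
}}

```text
time: 10.05
tool_pos: [0.4909, 0.0994, 0.0137]
ee_rot: [-3.141, 0.003, -2.88]
wrist_force: [1.2, -0.5, -0.1]
width: 0.0943
finger_force: 0.0
```

>>> {"name": "move_arm", "arguments": {
  "deltas": [0,0,0,0,0,0,1,0,0,0,0,0,0,1,0,0,0,0,0,0,1,0,0,0,0,0,0,1,0,0,0,0,0,0,1,0,0,0,0,0,0,1,0,0,0,0,0,0,1,0,0,0,0,0,0,1]
}}

```text
time: 10.85
tool_pos: [0.4897, 0.0993, 0.0123]
ee_rot: [3.141, 0.0, -2.88]
wrist_force: [-0.4, 0.7, 0.4]
width: 0.0555
finger_force: 30.0
```

>>> {"name": "move_arm", "arguments": {
  "deltas": [0,0,0,0,0,-4,1,0,0,0,0,0,-9,1,0,0,0,0,0,-13,1,0,0,0.14,0,-5,-13,1,0,0,0.28,0,-10,-13,1,0,0,0.42,0,-15,-13,1,0,0,0.56,0,-20,-13,1,0,0,0.7,0,-25,-13,1]
}}

```text
time: 11.65
tool_pos: [0.5543, -0.1441, 0.142]
ee_rot: [3.141, -0.0, 2.697]
wrist_force: [0.5, 0.1, -0.7]
width: 0.0561
finger_force: 30.0
```

>>> {"name": "move_arm", "arguments": {
  "deltas": [0,0,0.14,-0.3,-0.6,0,1,0,0,0.28,-0.58,-1.07,0,1,0,0,0.42,-0.58,-1.07,0,1,0,0,0.56,-0.58,-1.07,0,1,0,0,0.7,-0.58,-1.07,0,1,0,0,0.84,-0.58,-1.07,0,1,0,0,0.853,-0.58,-1.07,0,1,0,0,0.853,-0.58,-1.07,0,1]
}}

```text
time: 12.45
tool_pos: [0.5548, -0.1543, 0.1419]
ee_rot: [-3.141, -0.0, 1.852]
wrist_force: [0.4, -1.3, 0.1]
width: 0.0556
finger_force: 30.0
```

>>> {"name": "move_arm", "arguments": {
  "deltas": [0,0,0,0,0,0,1,0,0,0,0,0,0,1,0,0,0,0,0,0,1,0,0,0,0,0,0,1,0,0,0,0,0,0,1]
}}

```text
time: 12.95
tool_pos: [0.555, -0.1544, 0.1422]
ee_rot: [3.142, -0.0, 1.85]
wrist_force: [-0.1, 0.2, -1.7]
width: 0.056
finger_force: 30.0
```

Run:
```python
from h import *
import pickle
o=robot.get_obs(); print(o["tool_pos"].round(4),o["ee_rot"].round(4),o["qvel"].round(3),o["width"])
t=snap("wrist"); pickle.dump(t,open("w4.pkl","wb")); save(t,"w4.png",(120,0,520,300),2)
```

```text
[ 0.555  -0.1544  0.1422] [ 3.1416e+00 -1.0000e-04  1.8500e+00] [ 0.001 -0.002 -0.001 -0.002  0.     0.   ] 0.05597001905731863
```

View pics/w4.png

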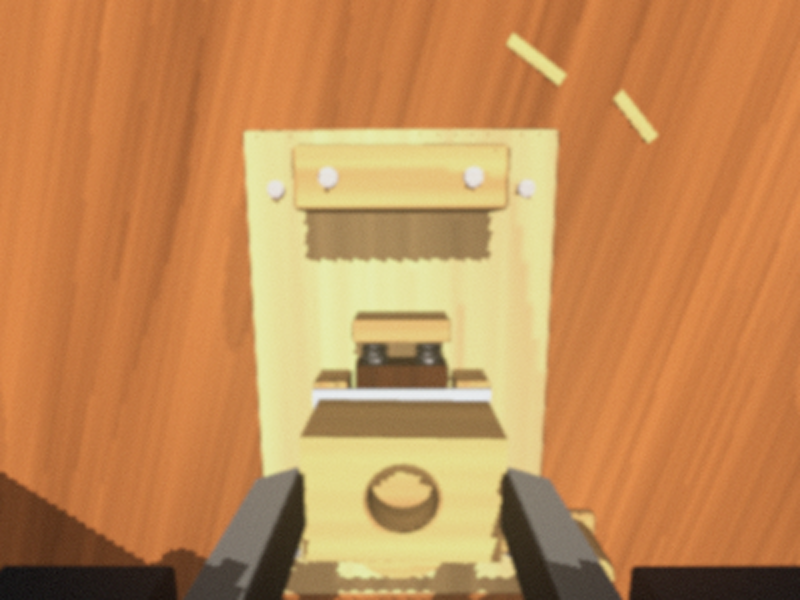

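The wrist crop shows the blank held square, with its hole at (402,498). The fence's front top edge is at row 208 (x 296–507), the pad's top front edge at row 319 (x 354–450), and the base end corners at (245,131) and (557,131).

Run:
```python
from h import *
import pickle
s=pickle.load(open("w4.pkl","rb"))
c=lambda p:[(120+x/2-.25,y/2-.25) for x,y in p]
F=onplane(s,c([(296,208),(507,208)]),.060); P=onplane(s,c([(354,319),(450,319)]),.055)
B=onplane(s,c([(245,131),(557,131),(262,450),(544,450)]),.015); H=onplane(s,c([(402,498),(302,437),(505,437)]),.1422-.0123+.044)
for n,w in(("F",F),("P",P),("Bend",B[:2]),("H",H[1:])):
    d=w[1]-w[0]; print(n,w.mean(0).round(4),np.linalg.norm(d).round(4),np.degrees(np.arctan2(d[1],d[0])).round(2))
print("hole",H[0].round(4)); 
f,p=F.mean(0)[:2],P.mean(0)[:2]; print("gap",np.linalg.norm(f-p))
for yaw in (16.,):
    y=np.array([-np.sin(np.radians(yaw)),np.cos(np.radians(yaw))]); print("gap along y",(f-p)@y,"origin from F",f-.019*y,"from end",B[:2].mean(0)[:2]-.057*y, "from pad",p+.028*y,"place",(f-.0235*y))
```

```text
F [ 0.5315 -0.0742  0.06  ] 0.0882 16.01
P [ 0.5446 -0.1194  0.055 ] 0.0425 16.0
Bend [ 0.5212 -0.0395  0.015 ] 0.1467 16.01
H [ 0.5499 -0.1361  0.1739] 0.0564 16.0
hole [ 0.5545 -0.1537  0.1739]
gap 0.0470870760429933
gap along y 0.047086648874177996 origin from F [ 0.53671379 -0.09250136] from end [ 0.53692904 -0.09426621] from pad [ 0.53693047 -0.09252937] place [ 0.53795416 -0.09682704]
```

>>> {"name": "move_arm", "arguments": {
  "deltas": [0,0,0,2,0,0,1,0,0,0,4.5,0,0,1,0,0,0,6,-0.05,1,1,0,0,0,6,-0.05,3,1,0,0,0,6,-0.05,4.5,1,0,0,0,6,-0.05,5.5,1,0,0,0,6,-0.05,5.5,1,0,0,0,6,-0.05,5.5,1]
}}

```text
time: 13.8
tool_pos: [0.5381, -0.097, 0.0874]
ee_rot: [3.142, -0.0, 1.849]
wrist_force: [0.3, -1.0, -1.1]
width: 0.056
finger_force: 30.0
```

>>> {"name": "move_arm", "arguments": {
  "deltas": [0,0,0,0,0,0,1,0,0,0,0,0,0,1,0,0,0,0,0,0,1,0,0,0,0,0,0,1]
}}

```text
time: 14.2
tool_pos: [0.5382, -0.097, 0.0877]
ee_rot: [3.141, 0.0, 1.85]
wrist_force: [0.1, -0.2, -0.8]
width: 0.056
finger_force: 30.0
```

Run:
```python
from h import *
import pickle
o=robot.get_obs(); print(o["tool_pos"].round(4),o["ee_rot"].round(4),o["qvel"].round(3),o["wrist_force"])
delta([.538,-.0968,.0273],np.radians(106))
t=snap("wrist"); pickle.dump(t,open("w5.pkl","wb")); save(t,"w5.png",(200,60,440,260),3)
```

```text
[ 0.5382 -0.097   0.0877] [3.1409e+00 3.0000e-04 1.8496e+00] [ 0.001  0.003  0.003 -0.001 -0.001 -0.   ] [ 0.14768371 -0.15340749 -0.82812221]
rot [ 0.001  0.    -0.   ] shift_cm [ 0.03 -0.02  6.04]
```

View pics/w5.png

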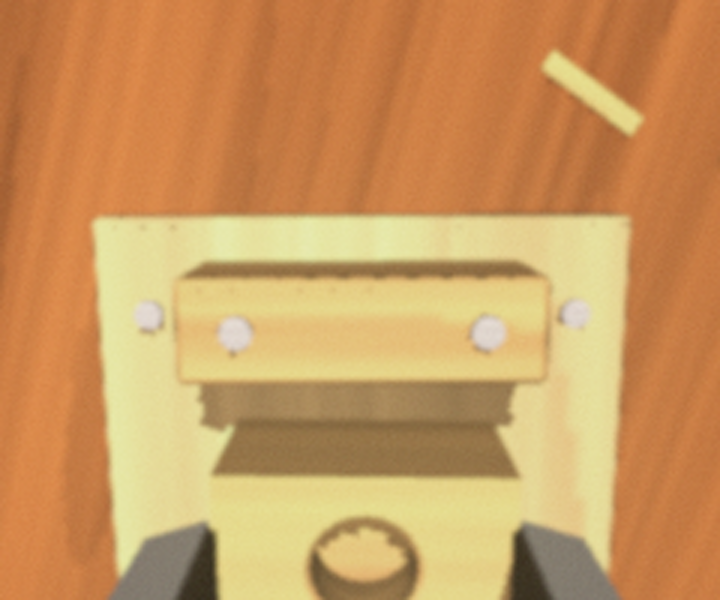

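The wrist crop shows the blank centred on the fence in x (edges 212–518, fence 176–547) and clear of the fence's front edge at row 381. I'll descend slowly.

>>> {"name": "move_arm", "arguments": {
  "deltas": [0,0,0,0,0,1.5,1,0,0,0,0,0,2.5,1,0,0,0,0,0,3.3,1,0,0,0,0,0,4.1,1,0,0,0,0,0,4.8,1,0,0,0,0,0,5.3,1,0,0,0,0,0,5.6,1,0,0,0,0,0,5.8,1]
}}

```text
time: 15.05
tool_pos: [0.5381, -0.0969, 0.0291]
ee_rot: [3.141, -0.0, 1.85]
wrist_force: [-0.3, 0.2, -0.8]
width: 0.0561
finger_force: 30.0
```

>>> {"name": "move_arm", "arguments": {
  "deltas": [0,0,0,0,0,0,1,0,0,0,0,0,0.1,1,0,0,0,0,0,0.2,1,0,0,0,0,0,0.25,1,0,0,0,0,0,0.25,1]
}}

```text
time: 15.55
tool_pos: [0.5382, -0.0969, 0.0273]
ee_rot: [3.141, 0.0, 1.85]
wrist_force: [-0.6, 0.2, 1.3]
width: 0.0561
finger_force: 30.0
```

>>> {"name": "move_arm", "arguments": {
  "deltas": [0,0,0,0,0,0.05,1,0,0,0,0,0,0.1,1,0,0,0,0,0,0.1,1]
}}

```text
time: 15.85
tool_pos: [0.5383, -0.0969, 0.0272]
ee_rot: [3.141, 0.001, 1.85]
wrist_force: [-3.3, 1.5, 6.3]
width: 0.0558
finger_force: 30.0
```

>>> {"name": "move_arm", "arguments": {
  "deltas": [0,0,0,0,0,0,-1,0,0,0,0,0,0,-1,0,0,0,0,0,0,-1,0,0,0,0,0,0,-1,0,0,0,0,0,0,-1,0,0,0,0,0,0,-1,0,0,0,0,0,0,-1,0,0,0,0,0,0,-1]
}}

```text
time: 16.65
tool_pos: [0.538, -0.0968, 0.0258]
ee_rot: [3.142, -0.0, 1.85]
wrist_force: [-0.6, -0.3, -0.1]
width: 0.094
finger_force: 0.0
```

>>> {"name": "move_arm", "arguments": {
  "deltas": [0,0,0,0,0,-1,-1,0,0,0,0,0,-3,-1,0,0,0,0,0,-6,-1,0,0,0,0,0,-10,-1,0,0,0,0,0,-14,-1,0,0,0,-4,0,-16,-1,0,0,0,-8,0,-16,-1,0,0,0,-11,0,-16,-1]
}}

```text
time: 17.45
tool_pos: [0.5693, -0.2047, 0.1884]
ee_rot: [3.139, 0.003, 1.849]
wrist_force: [0.1, 0.5, 0.1]
width: 0.0941
finger_force: 0.0
```

>>> {"name": "move_arm", "arguments": {
  "deltas": [0,0,0,0,0,0,-1,0,0,0,0,0,0,-1,0,0,0,0,0,0,-1,0,0,0,0,0,0,-1,0,0,0,0,0,0,-1]
}}

```text
time: 17.95
tool_pos: [0.5682, -0.2015, 0.1861]
ee_rot: [3.141, 0.0, 1.851]
wrist_force: [-0.4, -0.0, 0.5]
width: 0.0939
finger_force: 0.0
```

Run:
```python
from h import *
import pickle
o=robot.get_obs(); print(o["tool_pos"].round(4),o["ee_rot"].round(4),o["qvel"].round(3))
t=snap("wrist"); pickle.dump(t,open("w6.pkl","wb")); save(t,"w6.png",(100,0,500,300),2)
```

```text
[ 0.5682 -0.2015  0.1861] [3.1412e+00 1.0000e-04 1.8512e+00] [-0.003  0.004 -0.004 -0.001 -0.001  0.   ]
```

View pics/w6.png

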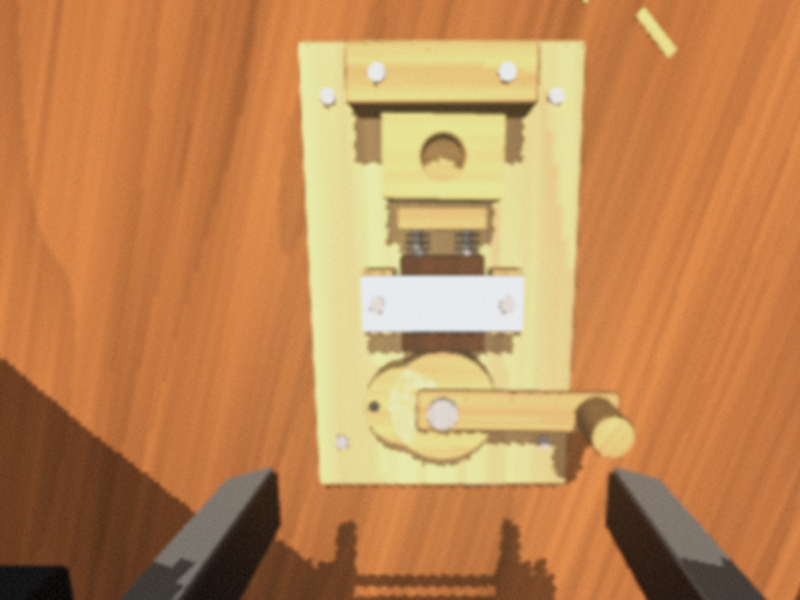

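The wrist crop shows the blank standing in the jig with small gaps to the fence and pad. The pivot screw is at (442,414), the knob top at (613,436), and the dark pin at (374,407).

Run:
```python
from h import *
import pickle
s=pickle.load(open("w6.pkl","rb"))
c=lambda p:[(100+x/2-.25,y/2-.25) for x,y in p]
k=onplane(s,c([(613,436)]),.098)[0]; p=onplane(s,c([(442,414)]),.060)[0]; pin=onplane(s,c([(374,407)]),.05)[0]
h=onplane(s,c([(443,156)]),.059)[0]
print("knob",k,"pivot",p,"r",np.linalg.norm((k-p)[:2]),"pin r",np.linalg.norm((pin-p)[:2]),"hole",h,bydepth(s,[(406,218),(321,207)]))
yaw=np.radians(16); J=np.array([[np.cos(yaw),np.sin(yaw)],[-np.sin(yaw),np.cos(yaw)]])
print("pivot exp",np.array([.5368,-.0928])+J.T@[0,-.131])
P=np.array([.5729,-.2187]); P=(P+p[:2])/2
for q in (P,p[:2]): 
    d=J@(k[:2]-q); print("cam",np.arctan2(d[0],-d[1]),np.linalg.norm(d))
print("P",P); delta([k[0],k[1],.066],1.85)
print("K0",P+J.T@[0,-.08])
```

```text
knob [ 0.6494367  -0.19691631  0.098     ] pivot [ 0.57294253 -0.21881271  0.06      ] r 0.07956639333358213 pin r 0.03628759294721936 hole [ 0.53841122 -0.09718129  0.059     ] [[ 0.64946199 -0.19732064  0.0975136 ]
 [ 0.57318191 -0.21870797  0.06109689]]
pivot exp [ 0.57290849 -0.21872528]
cam 1.569583376838307 0.07957134854922954
cam 1.5703378106653807 0.07956639333358215
P [ 0.57292126 -0.21875636]
rot [0.    0.    0.001] shift_cm [-1.79  7.93 12.01]
K0 [ 0.59497225 -0.29565729]
```

>>> {"name": "move_arm", "arguments": {
  "deltas": [0,0,-0.14,-0.6,2.6,0,-1,0,0,-0.28,-1.2,5.3,0,-1,0,0,-0.42,-1.79,7.93,0,-1,0,0,-0.56,-1.79,7.93,0,-1,0,0,-0.7,-1.79,7.93,0,-1,0,0,-0.84,-1.79,7.93,0,-1,0,0,-0.98,-1.79,7.93,0,-1,0,0,-1.12,-1.79,7.93,0,-1]
}}

```text
time: 18.8
tool_pos: [0.6494, -0.1974, 0.1858]
ee_rot: [3.141, -0.0, 2.976]
wrist_force: [-0.1, 0.4, 0.1]
width: 0.0941
finger_force: 0.0
```

>>> {"name": "move_arm", "arguments": {
  "deltas": [0,0,-0.14,0,0,2,-1,0,0,-0.28,0,0,4,-1,0,0,-0.42,0,0,6,-1,0,0,-0.45,0,0,6,-1,0,0,-0.45,0,0,6,-1,0,0,-0.45,0,0,6,-1,0,0,-0.45,0,0,6,-1,0,0,-0.45,0,0,6,-1]
}}

```text
time: 19.6
tool_pos: [0.65, -0.1982, 0.1272]
ee_rot: [-3.14, 0.002, -2.864]
wrist_force: [-0.4, 0.0, -0.1]
width: 0.094
finger_force: 0.0
```

Run:
```python
from h import *
o=robot.get_obs(); print(o["tool_pos"].round(4),o["ee_rot"].round(4),o["qvel"].round(3),o["joint_positions"].round(2))
delta([.6494,-.197,.064],1.85+np.pi/2)
```

```text
[ 0.65   -0.1982  0.1272] [-3.1402e+00  1.8000e-03 -2.8641e+00] [-0.002  0.005  0.009 -0.002 -0.    -0.005] [-0.38  0.39  1.1   0.    1.65 -2.23]
rot [-0.001  0.002 -0.002] shift_cm [0.04 0.14 6.32]
```

>>> {"name": "move_arm", "arguments": {
  "deltas": [0,0,0,0,0.1,2,-1,0,0,0,0,0.1,4,-1,0,0,0,0,0.1,5.4,-1,0,0,0,0,0.1,6.2,-1,0,0,0,0,0.1,6.2,-1,0,0,0,0,0.1,6.2,-1,0,0,0,0,0.1,6.2,1,0,0,0,0,0.1,6.2,1]
}}

```text
time: 20.4
tool_pos: [0.6498, -0.1973, 0.0651]
ee_rot: [-3.14, 0.002, -2.863]
wrist_force: [0.0, 0.4, 0.3]
width: 0.0813
finger_force: 0.0
```

>>> {"name": "move_arm", "arguments": {
  "deltas": [0,0,0,0,0,0,1,0,0,0,0,0,0,1,0,0,0,0,0,0,1,0,0,0,0,0,0,1,0,0,0,0,0,0,1,0,0,0,0,0,0,1,0,0,0,0,0,0,1,0,0,0,0,0,0,1]
}}

```text
time: 21.2
tool_pos: [0.6494, -0.1976, 0.0638]
ee_rot: [-3.14, 0.0, -2.864]
wrist_force: [1.7, -1.9, -0.3]
width: 0.0204
finger_force: 30.0
```

>>> {"name": "move_arm", "arguments": {
  "deltas": [0,0,0,0,0,0,1,0,0,0,0,0,0,1,0,0,0,0,0,0,1,0,0,0,0,0,0,1,0,0,0,0,0,0,1,0,0,0,0,0,0,1]
}}

```text
time: 21.8
tool_pos: [0.6493, -0.1974, 0.0638]
ee_rot: [-3.141, 0.0, -2.864]
wrist_force: [2.3, -2.3, -1.2]
width: 0.02
finger_force: 30.0
```

Run:
```python
from h import *
o=robot.get_obs(); print(o["tool_pos"].round(4),o["ee_rot"].round(4),o["width"],o["finger_force"],o["wrist_force"])
P=np.array([.5729,-.2187,0]); p=o["tool_pos"]; R0=rot(o["ee_rot"])
print("r",np.linalg.norm((p-P)[:2]))
psi=np.arctan2(p[1]-P[1],p[0]-P[0]); end=np.radians(16-90)
print("cam",psi-end)
for i in range(1,18):
    a=min(.1*i,psi-end); 
    t=P[:2]+.0797*np.array([np.cos(psi-a),np.sin(psi-a)]); d=R0.T@np.r_[t-p[:2],0]*100
    print(round(a,3),d.round(2)[:2])
```

```text
[ 0.6493 -0.1974  0.0638] [-3.1409e+00  3.0000e-04 -2.8635e+00] 0.020047586343497133 29.99958962202072 [ 2.34270743 -2.30598525 -1.22712746]
r 0.0793412886644049
cam 1.563708276688085
0.1 [ 0.01 -0.8 ]
0.2 [ 0.13 -1.58]
0.3 [ 0.33 -2.35]
0.4 [ 0.61 -3.1 ]
0.5 [ 0.96 -3.82]
0.6 [ 1.38 -4.49]
0.7 [ 1.87 -5.12]
0.8 [ 2.42 -5.7 ]
0.9 [ 3.02 -6.23]
1.0 [ 3.67 -6.68]
1.1 [ 4.36 -7.08]
1.2 [ 5.09 -7.4 ]
1.3 [ 5.85 -7.65]
1.4 [ 6.63 -7.82]
1.5 [ 7.42 -7.91]
1.564 [ 7.92 -7.92]
1.564 [ 7.92 -7.92]
```

>>> {"name": "move_arm", "arguments": {
  "deltas": [0,0,0.1,0,-0.8,0,1,0,0,0.2,0.13,-1.58,0,1,0,0,0.3,0.33,-2.35,0,1,0,0,0.4,0.61,-3.1,0,1,0,0,0.5,0.96,-3.82,0,1,0,0,0.6,1.38,-4.49,0,1,0,0,0.7,1.87,-5.12,0,1,0,0,0.8,2.42,-5.7,0,1]
}}

```text
time: 22.6
tool_pos: [0.6428, -0.2564, 0.0638]
ee_rot: [3.137, 0.0, 2.618]
wrist_force: [3.0, 0.5, -1.8]
width: 0.0203
finger_force: 30.0
```

>>> {"name": "move_arm", "arguments": {
  "deltas": [0,0,0.1,0.04,-0.8,0,1,0,0,0.2,0.16,-1.58,0,1,0,0,0.3,0.36,-2.35,0,1,0,0,0.4,0.63,-3.1,0,1,0,0,0.5,0.98,-3.82,0,1,0,0,0.5,0.98,-3.82,0,1,0,0,0.5,0.98,-3.82,0,1,0,0,0.5,0.98,-3.82,0,1]
}}

```text
time: 23.4
tool_pos: [0.6151, -0.2861, 0.0639]
ee_rot: [3.14, 0.001, 2.122]
wrist_force: [4.5, -1.6, -1.3]
width: 0.0198
finger_force: 30.0
```

```bash
cat > arc.py <<'E'
from h import *
o=robot.get_obs(); print(o["tool_pos"].round(4),o["ee_rot"].round(4),o["width"],o["wrist_force"].round(1),o["qvel"].round(3))
P=np.array([.5729,-.2187,0]); p=o["tool_pos"]; R0=rot(o["ee_rot"])
print("r",np.linalg.norm((p-P)[:2]))
psi=np.arctan2(p[1]-P[1],p[0]-P[0]); end=np.radians(16-90)
print("cam",psi-end,"yaw cam",o["ee_rot"][2]-1.85)
for a in (.1,.2,psi-end):
    t=P[:2]+.08*np.array([np.cos(psi-a),np.sin(psi-a)]); d=R0.T@np.r_[t-p[:2],0]*100
    print(round(a,3),d.round(2)[:2])
E
python3 arc.py
```

```text
[ 0.6151 -0.2861  0.0639] [3.1398e+00 6.0000e-04 2.1220e+00] 0.01983997719336624 [ 4.5 -1.6 -1.3] [ 0.002  0.002  0.    -0.001  0.001  0.003]
r 0.07952552590154709
cam 0.2800886343868405 yaw cam 0.2720226212522876
0.1 [-0.01 -0.8 ]
0.2 [ 0.1  -1.59]
0.28 [ 0.25 -2.21]
```

>>> {"name": "move_arm", "arguments": {
  "deltas": [0,0,0.07,0,-0.56,0,1,0,0,0.14,0.04,-1.12,0,1,0,0,0.21,0.12,-1.67,0,1,0,0,0.28,0.25,-2.21,0,1,0,0,0.28,0.25,-2.21,0,1,0,0,0.28,0.25,-2.21,0,1,0,0,0.28,0.25,-2.21,0,1,0,0,0.28,0.25,-2.21,0,1]
}}

```text
time: 24.2
tool_pos: [0.5943, -0.2954, 0.0637]
ee_rot: [3.141, -0.001, 1.841]
wrist_force: [5.6, 0.7, -2.0]
width: 0.0201
finger_force: 30.0
```

```bash
python3 arc.py
```

```text
[ 0.5943 -0.2954  0.0637] [ 3.1409e+00 -8.0000e-04  1.8412e+00] 0.020138506146572303 [ 5.6  0.7 -2. ] [-0.    -0.001  0.001 -0.001 -0.     0.002]
r 0.07967223382156596
cam -0.006717952333060717 yaw cam -0.008800775721724108
0.1 [ 0.01 -0.8 ]
0.2 [ 0.12 -1.59]
-0.007 [-0.03  0.05]
```

>>> {"name": "move_arm", "arguments": {
  "deltas": [0,0,0,0,0,0,-1,0,0,0,0,0,0,-1,0,0,0,0,0,0,-1,0,0,0,0,0,0,-1,0,0,0,0,0,0,-1,0,0,0,0,0,0,-1,0,0,0,0,0,-1,-1,0,0,0,0,0,-3,-1]
}}

```text
time: 25.0
tool_pos: [0.5925, -0.2954, 0.0923]
ee_rot: [-3.138, -0.003, 1.84]
wrist_force: [-0.4, -1.0, -1.1]
width: 0.0809
finger_force: 0.0
```

>>> {"name": "move_arm", "arguments": {
  "deltas": [0,0,0,0,0,-4,-1,0,0,0,0,0,-8,-1,0,0,0,0,0,-12,-1,0,0,0,0,0,-12,-1,0,0,0,0,0,-12,-1,0,0,0,0,0,-12,-1,0,0,0,0,0,-12,-1,0,0,0,0,0,-12,-1]
}}

```text
time: 25.8
tool_pos: [0.5932, -0.2957, 0.2116]
ee_rot: [-3.139, -0.003, 1.84]
wrist_force: [-1.1, 0.5, -0.3]
width: 0.094
finger_force: 0.0
```

Run:
```python
from h import *
o=robot.get_obs(); print(o["tool_pos"].round(4),o["ee_rot"].round(4),o["wrist_force"].round(1))
s=snap("wrist"); f=s["K"][0,0]
def proj(w):
    c=s["T"][:3,:3].T@(np.array(w)-s["T"][:3,3]); return cv2.projectPoints(np.array([[c[0],-c[1],-c[2]]]),np.zeros(3),np.zeros(3),s["K"],np.array(s["D"],float))[0].ravel()
# height-filtered point cloud
D=s["depth"]; v,u=np.mgrid[0:400,0:640]; px=np.c_[u.ravel(),v.ravel()]; ok=D.ravel()>0
W=(rays(s,px[ok])*D.ravel()[ok][:,None])@s["T"][:3,:3].T+s["T"][:3,3]
yaw=np.radians(16);O=np.array([.5368,-.0928])
J=np.c_[(W[:,:2]-O)@np.array([[np.cos(yaw),-np.sin(yaw)],[np.sin(yaw),np.cos(yaw)]]),W[:,2]]
def stat(n,m):
    q=J[m]; print(n,len(q),(q.min(0)*1e3).round(1),(q.max(0)*1e3).round(1),(np.median(q,0)*1e3).round(1)) if len(q) else print(n,0)
x,y,z=J.T; n=(abs(x)<.06)
stat("knob",(z>.092)&(z<.103)&(abs(x)<.05)&(y<-.16)&(y>-.26))
stat("blank top",(abs(z-.059)<.004)&n&(y>-.03)&(y<.015))
stat("pad top",(abs(z-.055)<.0025)&n&(y>-.045)&(y<-.0195))
stat("lever",(abs(z-.055)<.003)&n&(y<-.16)&(y>-.19))
print(proj([*( O+[0,0]),.059]))
```

```text
[ 0.5932 -0.2957  0.2116] [-3.1391e+00 -2.7000e-03  1.8397e+00] [-1.1  0.5 -0.3]
knob 354 [ -10.1 -220.8   92.2] [  10.9 -200.1   99.1] [   0.8 -209.9   97. ]
blank top 49 [-20.9 -29.6  55. ] [ 20.2 -26.3  56.8] [ -4.2 -28.   55.4]
pad top 217 [-22.  -30.2  52.6] [ 21.4 -25.7  56.8] [ -0.3 -28.1  54.3]
lever 529 [ -10.4 -189.9   52.1] [  11.3 -160.    56.4] [   0.4 -174.9   54.3]
[321.03693646 -32.20598145]
```

>>> {"name": "move_arm", "arguments": {
  "deltas": [0,0,0,4,0,0,-1,0,0,0,8,0,0,-1,0,0,0,12,0,0,-1,0,0,0,12,0,0,-1,0,0,0,12,0,0,-1,0,0,0,12,0,0,-1,0,0,0,12,0,0,-1,0,0,0,12,0,0,-1]
}}

```text
time: 26.65
tool_pos: [0.562, -0.1815, 0.2133]
ee_rot: [-3.141, -0.0, 1.838]
wrist_force: [-0.8, -0.0, -0.3]
width: 0.0943
finger_force: 0.0
```

Run:
```python
from h import *
o=robot.get_obs(); print(o["time"],o["tool_pos"].round(4),o["qvel"].round(3))
s=snap("wrist")
D=s["depth"]; v,u=np.mgrid[0:400,0:640]; px=np.c_[u.ravel(),v.ravel()]; ok=D.ravel()>0
W=(rays(s,px[ok])*D.ravel()[ok][:,None])@s["T"][:3,:3].T+s["T"][:3,3]
yaw=np.radians(16);O=np.array([.5368,-.0928])
J=np.c_[(W[:,:2]-O)@np.array([[np.cos(yaw),-np.sin(yaw)],[np.sin(yaw),np.cos(yaw)]]),W[:,2]]
x,y,z=J.T
def stat(n,m):
    q=J[m]*1e3; print(n,len(q),np.percentile(q,1,0).round(1),np.percentile(q,99,0).round(1),np.median(q,0).round(1))
stat("blank top",(abs(z-.059)<.003)&(abs(x)<.06)&(y>-.03)&(y<.017))
for sx in(-1,1): stat("end"+str(sx),(z>.055)&(z<.064)&(x*sx>.022)&(x*sx<.04)&(y>-.03)&(y<.016))
stat("pad",(abs(z-.055)<.0025)&(abs(x)<.03)&(y>-.05)&(y<-.012))
stat("floor of hole",(abs(z-.039)<.003)&(abs(x)<.015)&(abs(y)<.015))
```

```text
26.65 [ 0.562  -0.1815  0.2133] [ 0.002 -0.004  0.004  0.002  0.     0.001]
blank top 1664 [-28.1 -18.8  56.6] [27.9 16.8 60.2] [-0.4 -1.5 58.4]
end-1 222 [-28.6 -18.6  56.7] [-22.1  15.3  60.1] [-25.4  -1.5  58.3]
end1 224 [ 22.5 -18.2  56.5] [29.  15.7 60.3] [25.6 -2.  58.5]
pad 425 [-21.  -28.5  52.7] [ 26.9 -12.8  57.4] [  1.5 -23.2  54.5]
floor of hole 302 [-9.1 -9.3 36.9] [10.6 10.4 40.9] [ 0.7  0.2 38.5]
```

The blank is pressed to the fence (y about ±19), centred in x and upright at 59 mm. The cam is at about 0 and the arm is clear.

```bash
python3 -c "
from bench import robot
print(robot.close_job())"
```

```text
the job is handed in; nothing more can be done
None
```

The job is handed in at about 27 s: the bored blank was set down on the bench, regripped by its ends and clamped upright and centred against the fence, with the cam within about 0.01 rad of 0; the other two pieces and the try square were never touched.

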